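# Set up the carving turntable

## Robot

A 6-joint arm with a two-finger parallel gripper is mounted at the origin on the work surface. World frame = base frame: x ahead of the robot, y to its left, z up, the work surface at z = 0. Lengths are in m, angles in rad, forces in N, time in s.
With the tool pointing down it reaches from about 0.35 to 0.725 m from the base axis. Payload 6 kg.
Tool frame: the origin (TCP) lies midway between the tips of the shut fingers; the grasp point (between the pads) lies 19 mm behind it; z points along the fingers, y is the line along which they close (so a half turn about z gives the same grasp; the last joint's range is limited). The gripper opens to 85 mm and grips with 20 to 120 N. Pads are 22 mm wide; open, the fingers measure 114 mm over their backs; the gripper's body (76 mm by 85 mm) begins 54 mm behind the grasp point. The pads swing forward as they close: fully open they stand 13 mm farther back than shut.
Start: joints at [-0.972, 0.04, 0.085, 0, -1.615, -0.334], TCP at [0.157, -0.579, 0.231] pointing down, gripper open.
Joint ranges: [-2.56, 2.56], [-1.29, 2.01], [-1.08, 1.49], [-3.29, 1.98], [-2.81, -0.18], [-2.99, 2.99]. Speed limits (rad/s): [2.57, 2.57, 3.01, 3.14, 3.14, 3.14].

## Interface

Orientations are given as a 3x3 rotation matrix whose columns are the frame's x, y, z axes.
In Python, from bench import robot gives the robot as it stands. The module is installed in compiled form; this text tells all that it offers.
- The arm moves only by the tool play_rows, never from a script. Its argument "deltas" is a list of rows, each an object with "delta_pos": the shift along the tool's x, y, z in m, a list of three; "spin": the turn about the tool's z in units of 10 degrees (1.0 is 10 degrees); "jaw": the gripper command: -1 is shut, 1 is fully open, values between are in proportion. A call has 1 to 5 rows; each row shifts and turns the commanded pose from where the row before left it, along the tool's axes as they then stand; what a row does not reach is not made up. A row lasts 1/8 s, in which the tool goes at most 62.5 mm and 10.7 degrees, less where a joint would pass 70% of its speed; a pose out of reach is approached as far as the arm can. A call with a gripper value outside its range is refused whole. The fingers move at their own pace and stop on an object; "grip_force" is the grip in N (left out, the last holds). Time passes only in rows, so rows that do not move let the fingers close. It gives the time, the measured TCP pose, the force, the opening and the grip force at its end, in the units of the state.
- robot.observe(): the state, without advancing time (a new reading comes with each control period).
- robot.snapshot(name): name is "scene" or "side" or "wrist"; returns (picture, depth): 420x560x3 uint8, red, green, blue; 420x560 float32, m along the optical axis (not along the pixel's ray), 0 where there is no reading.
- robot.camera_model(name): a dict with "mtx" (3x3 intrinsics, pixels), "R" (3x3) and "t" (3): a world point X has camera coordinates R X + t. Camera axes: x right, y down, z forward; pixel columns grow to the right and rows downward; lengths in m; the calibration is good to about 2 mm. The wrist camera is an equidistant fisheye: a pixel r from the principal point sees the ray r / f radians off the axis. A picture is of the moment at which its call begins: read the wrist's pose just before it. camera_model takes no time and is no camera call; for the wrist camera it gives the pose at the moment of the call.
- robot.hand_in(): hands the job in; it is judged then, once.
The state is a dict: "time": time; "qpos": joint angles; "joint_velocities": joint speeds; "joint_efforts": joint torques, N m; "tool_pos": TCP position; "tcp_rot": TCP orientation; "force": force on the tool from outside, world axes, zero at the start; "torque": the same for the moment, N m; "opening": finger opening in m; "grasp_force": force on a finger pad.
Only numpy, scipy, OpenCV 4.12 (cv2) and the standard library are available. Lean on these libraries where they do the work, as an engineer would, in place of code of your own. Each camera call takes 0.05 s, during which the arm holds its last target. There are 200 camera calls.

## Task

Set up the carving turntable: first turn the speed dial on the green box clockwise until its pointer lines up with the raised bar on the bezel round it. Then tighten the wing screw over the lotus blank (clockwise) until it seats solidly, back it off a quarter turn so the blank can spin freely, and finish with the wings still gripped, holding the screw there for the lock nut. Leave the other things on the bench where they are.

Things in the scene. Friction and masses are not known exactly. Their poses are not given: they have to be found in the camera images.
- stand: Grey iron carving stand, bolted down: base plate 170 x 140 mm, a lotus-shaped wooden blank (100 mm wide) on a turntable, a column beside it (local +x side, which faces roughly to the robot's left) and a level arm 42 mm wide over the blank, top of arm 193 mm above the bench. Origin: on the screw's vertical axis, at bench level.
- spindle: The steel centre screw that passes down through the arm on the stand's axis, and carries the thumbscrew wings; its pointed lower end seats on the top of the blank. It does not turn in this reading, only sinks 0.6 mm per rad of thumbscrew (2.4 mm over the full travel). Origin on the axis, 200 mm above the bench with the thumbscrew at 0.
- thumbscrew_grip (a point): Point to grip on the flat wing bar on top of the centre screw: on the vertical axis, 32 mm above the spindle origin. The bar is 46 mm long (64 mm over the thin round wings), 10 mm thick and 28 mm high, from 18 mm below this point to 10 mm above it (the round wings reach 12 mm above it); below the bar is only a 10 mm neck, down to the arm's top boss (r 17 mm) 36 mm below this point. x axis: along the bar; y axis: across its thickness; z up. It turns with the screw.
- thumbscrew (a joint): Angle of the centre screw, rad, growing clockwise seen from above (tightening). It seats solidly at a hard stop at 4.0; 0 is the other stop. Starts 1.7 to 2.8 rad short of seated. Turns stiffly (0.06 N m) and stays where it is left.
- speed_box: Green speed-control box, fixed to the bench, 150 x 125 mm, top 70 mm above the bench. Origin: at bench level below the dial's axis, 12 mm (local -x) from the box's middle.
- dial_grip (a point): Point to grip on the black speed dial: on its vertical axis, 104 mm above the bench. The grip bar is 40 mm long, 12 mm thick, from 23 mm below this point to 9 mm above it, on a round disc 42 mm across (top of disc 23 mm below this point). x axis: along the bar towards the pointer end; y axis: across its thickness; z up. It turns with the dial.
- dial_pointer (a point): Tip of the dial's small white pointer, at the foot of the dial, 30 mm from its axis; turns with the dial.
- index_mark (a point): Inner end of the single raised white bar (14 x 4 mm, pointing outward) on the flat dark steel bezel (92 mm across) round the dial, 30 mm from the dial's axis. The bezel is fixed, set to a new angle each day.
- dial (a joint): Angle of the dial, rad, 0 to 4.71, growing clockwise seen from above. Light friction (0.03 N m), stays where it is left. It starts 0.5 to 1.6 rad short of (anticlockwise from) the mark.
- gouge_wide: carving gouge lying flat, 255 mm long, 24 mm square wooden handle, loose; leave it alone. Origin: on its underside.
- gouge_narrow: carving gouge lying flat, 250 mm long, 24 mm square wooden handle, narrow blade, loose; leave it alone. Origin: on its underside.
- mallet: wooden mallet lying flat, 260 mm long, 60 mm high, loose; leave it alone. Origin: on its underside.
- oilstone: grey sharpening stone 150 x 50 x 25 mm, loose; leave it alone. Origin: on its underside.
- glue_bottle: upright white bottle, 52 mm across, 130 mm high, loose; leave it alone. Origin: on its underside.
- wax_tin: flat round tin, 72 mm across, 40 mm high, loose; leave it alone. Origin: on its underside.
- offcut: wood offcut 90 x 35 x 30 mm, loose; leave it alone. Origin: on its underside.
- pencil: flat carpenter's pencil 150 x 13 x 8 mm, loose; leave it alone. Origin: on its underside.
Things that resemble listed ones, but are neither listed nor needed, are in the scene too. There is more than one size of the speed_box; the one meant has the size given above. What is shaped like the stand but purple is not meant.

How it is judged:
On the way, in this order (a step that is already met when the one before it is completed fails the run):
1. the dial's pointer lines up with the raised bar on the bezel (horizontal distance between dial_pointer and index_mark below 0.005 m), for 0.3 s.
2. the thumbscrew is turned clockwise until it seats (value of joint thumbscrew above 3.94 rad), for 0.1 s.
At the end, for the whole second after the job is handed in: The dial's pointer tip is within 5 mm of the bezel's mark (about 9 degrees); the thumbscrew, after seating, stands a quarter turn (90 degrees, give or take 15) back from its seat, is still, and the fingers still grip its wings (contact force above 2 N) (horizontal distance between dial_pointer and index_mark below 0.005 m and value of joint thumbscrew between 2.169 and 2.689 rad and velocity of joint thumbscrew between -0.05 and 0.05 rad/s and contact force between the fingers and spindle above 2 N); the arm keeps its last pose, push and grip.
It fails at once if a loose thing on the bench is moved by more than 3 cm (distance of any of gouge_wide, gouge_narrow, mallet, oilstone, glue_bottle, wax_tin, offcut, pencil from where it was at the start of the episode above 0.03 m).
It also fails if it takes over 72 s, if anything falls off the work surface, if the arm or the gripper's body presses on something with over 40 N, if the wrist force passes 120 N, or if a joint passes its speed limit or range.

## Working session

There is one attempt and no reset: what is moved stays moved. The work goes in short steps, Python scripts to look and compute and a tool call to move; the robot and the scene stay as the last step left them, time stands still between calls to the robot, and variables do not carry over. Pictures are saved under pics/ and viewed, at most 10 in all, crops included, and the job is handed in when it is done.

Besides the shell and the picture viewer there is one more tool, called as name(argument=value, ...) on one line, values as JSON. play_rows: Moves the arm, as the interface text tells. Its arguments: {"type":"object","properties":{"deltas":{"type":"array","items":{"type":"object","properties":{"delta_pos":{"type":"array","items":{"type":"number"}},"spin":{"type":"number"},"jaw":{"type":"number"}}}},"grip_force":{"type":"number"}},"required":["deltas"]}

```bash
mkdir -p pics; cat > h.py <<'E'
import numpy as np, cv2
from bench import robot
def world(name,u,v,d,cm=None):
    c=cm or robot.camera_model(name);K=np.array(c["mtx"]);R=np.array(c["R"]);t=np.array(c["t"])
    p=np.linalg.inv(K)@np.array([u,v,1.])*d
    return R.T@(p-t)
def cloud(name,D,cm=None):
    c=cm or robot.camera_model(name);K=np.array(c["mtx"]);R=np.array(c["R"]);t=np.array(c["t"])
    v,u=np.mgrid[:D.shape[0],:D.shape[1]]
    P=np.stack([(u-K[0,2])/K[0,0]*D,(v-K[1,2])/K[1,1]*D,D],-1)
    return (P-t)@R
E
python3 - <<'E'
from h import *
for n in ("scene","side"):
    p,d=robot.snapshot(n); cv2.imwrite(f"pics/{n}0.png",cv2.resize(p[...,::-1],(800,600),interpolation=cv2.INTER_CUBIC)); np.savez(f"{n}0.npz",p=p,d=d)
    c=robot.camera_model(n); print(n,c)
print(robot.observe())
E
```

```text
scene {'mtx': array([[439.66357864,   0.        , 278.59523307],
       [  0.        , 439.66357864, 210.7139854 ],
       [  0.        ,   0.        ,   1.        ]]), 'R': array([[-0.56988039,  0.82150708,  0.01903844],
       [ 0.6253224 ,  0.44858522, -0.63854772],
       [-0.53311184, -0.35199066, -0.7693467 ]]), 't': array([ 0.29063839, -0.22932218,  1.5238044 ])}
side {'mtx': array([[404.17036629,   0.        , 273.30937694],
       [  0.        , 404.17036629, 208.89205506],
       [  0.        ,   0.        ,   1.        ]]), 'R': array([[-0.85654349, -0.51554464, -0.02338745],
       [-0.2901548 ,  0.51856   , -0.80430449],
       [ 0.42678267, -0.6821358 , -0.59375694]]), 't': array([0.45887133, 0.26892876, 1.01714921])}
{'time': 0.1, 'qpos': array([-9.72312124e-01,  4.07438486e-02,  8.39206999e-02, -3.79644550e-04,
       -1.61547620e+00, -3.33689836e-01]), 'joint_velocities': array([-0.00198881, -0.00109967,  0.00243021, -0.00051953, -0.00119329,
        0.00013732]), 'joint_efforts': array([-4.97576882e-03, -3.69342327e+01,  3.48282301e+01,  6.95182890e+00,
       -4.58409515e-03, -2.29892368e-05]), 'tool_pos': array([ 0.15701159, -0.57879887,  0.23039432]), 'tcp_rot': array([[-9.65141939e-01, -2.61726486e-01, -5.33441973e-04],
       [-2.61726995e-01,  9.65140851e-01,  1.45545580e-03],
       [ 1.33915309e-04,  1.54433759e-03, -9.99998799e-01]]), 'force': array([-0.4309976 ,  0.50239199, -0.33525583]), 'torque': array([ 0.02721633,  0.02194765, -0.00119521]), 'grasp_force': 0.0, 'opening': 0.08547230874059909}
```

View pics/scene0.png

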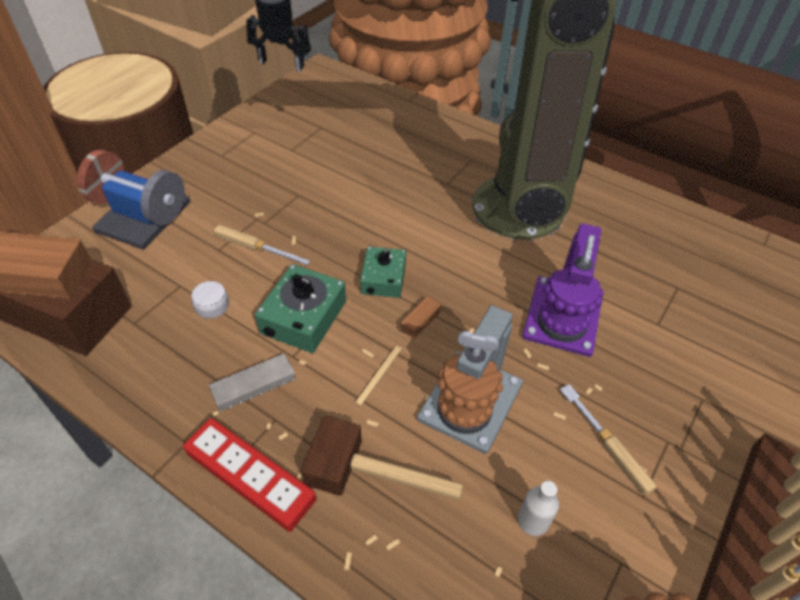

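View pics/side0.png

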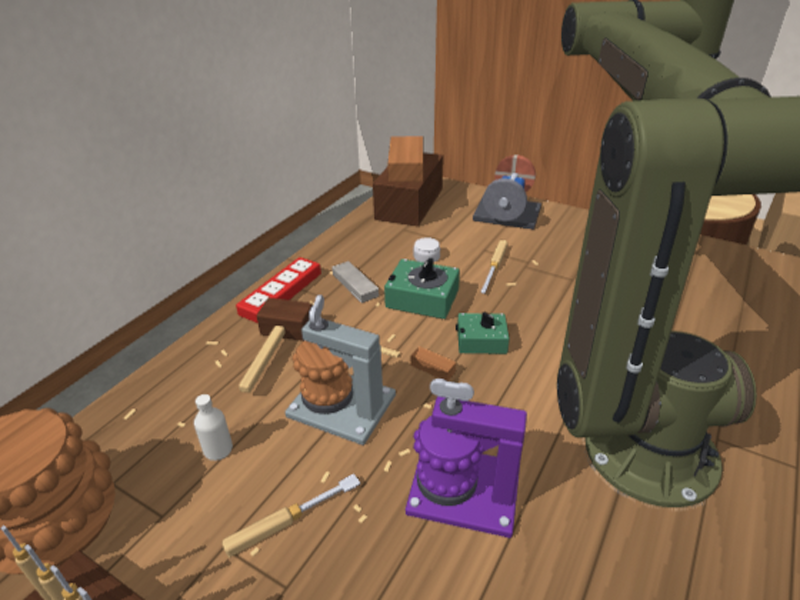

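Large green box at (302,305) versus the small one at (383,270). The large one should be the 150 x 125 box, which I'll check by size. The grey stand is at (470,380), and the purple one at (570,300) is a decoy. Next I'll take point clouds and one crop.

```bash
python3 - <<'E'
from h import *
out=[]
for n in ("scene","side"):
    f=np.load(f"{n}0.npz");p,d=f["p"],f["d"];W=cloud(n,d);np.save(f"{n}W.npy",W)
    r,g,b=[p[...,i].astype(int) for i in range(3)]
    m=((g>r+15)&(g>b+10)&(d>0)&(W[...,2]>.03)&(W[...,2]<.09)).astype(np.uint8)
    k,l,s,c=cv2.connectedComponentsWithStats(m)
    for i in range(1,k):
        if s[i,4]>150:
            q=W[l==i]; t=q[q[:,2]>np.percentile(q[:,2],90)-.008]
            print(n,s[i],"top z",np.median(t[:,2]),cv2.minAreaRect((t[:,:2]*1000).astype(np.float32)))
# dial bar tops
for n,(x0,x1,y0,y1) in dict(scene=(175,250,180,250),side=(265,330,170,225)).items():
    W=np.load(n+"W.npy")[y0:y1,x0:x1].reshape(-1,3); q=W[(W[:,2]>.1)&(W[:,2]<.125)]
    print(n,"dial",len(q),q.mean(0),cv2.minAreaRect((q[:,:2]*1000).astype(np.float32)))
for n,(x0,x1,y0,y1) in dict(scene=(310,365,220,265),side=(205,240,195,235)).items():
    W=np.load(n+"W.npy")[y0:y1,x0:x1].reshape(-1,3); q=W[(W[:,2]>.212)&(W[:,2]<.26)]
    print(n,"wing",len(q),q.mean(0),q.min(0),q.max(0),cv2.minAreaRect((q[:,:2]*1000).astype(np.float32)))
a=cv2.imread("pics/scene0.png")
p=np.load("scene0.npz")["p"][...,::-1]
s=np.load("side0.npz")["p"][...,::-1]
c=[cv2.resize(x,(400,300),interpolation=cv2.INTER_CUBIC) for x in (p[180:240,175:255],p[225:285,300:380],s[170:230,265:345],s[200:260,190:270])]
cv2.imwrite("pics/crop1.png",np.vstack([np.hstack(c[:2]),np.hstack(c[2:])]))
E
```

```text
scene [252 173  32  30 684] top z 0.04608541882886713 ((383.0462951660156, -127.90264892578125), (102.58940124511719, 85.2000961303711), 28.855823516845703)
scene [ 179  186   62   57 1539] top z 0.07039786293715392 ((567.2808227539062, -196.18829345703125), (151.65890502929688, 123.8075942993164), 11.908287048339844)
side [269 181  52  37 995] top z 0.06992119379987817 ((563.6236572265625, -194.7482452392578), (147.35958862304688, 126.05859375), 12.124748229980469)
side [321 219  35  22 603] top z 0.04529779687868377 ((379.8656311035156, -126.08189392089844), (101.76446533203125, 88.2841796875), 27.0480899810791)
scene dial 82 [ 0.55651453 -0.19805765  0.10979866] ((555.5257568359375, -199.10720825195312), (12.825881004333496, 38.24872970581055), 3.4243862628936768)
side dial 47 [ 0.55111687 -0.19667065  0.10897167] ((552.5677490234375, -197.200927734375), (11.97529411315918, 39.80693054199219), 3.5057308673858643)
scene wing 269 [0.56987539 0.18634891 0.23348877] [0.55331384 0.15684353 0.2131372 ] [0.58334864 0.21502563 0.24640317] ((567.9366455078125, 185.31716918945312), (12.331259727478027, 62.706459045410156), 21.290393829345703)
side wing 133 [0.56248693 0.1905217  0.23393415] [0.55105486 0.15458091 0.21751911] [0.57716305 0.21594094 0.2436342 ] ((565.8673095703125, 185.5526123046875), (9.743021011352539, 64.75460052490234), 22.1557559967041)
```

View pics/crop1.png

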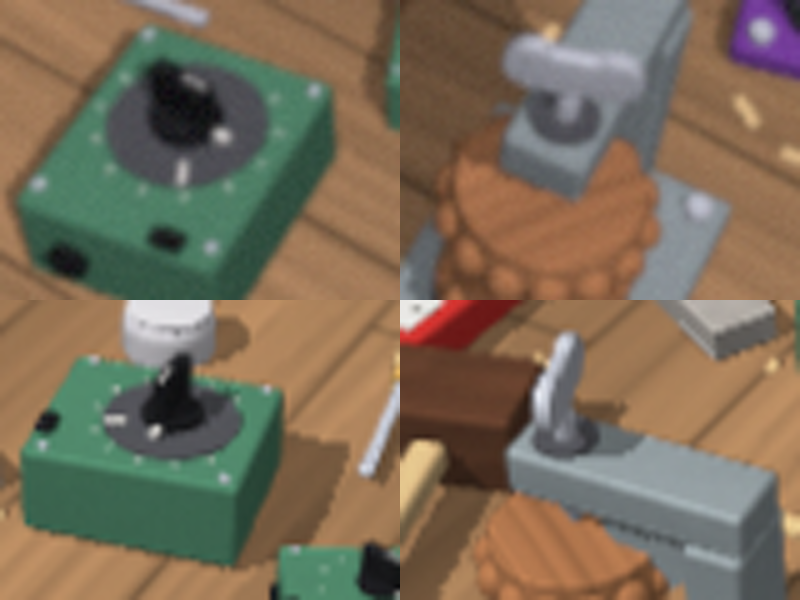

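```bash
cat >> h.py <<'E'
def ray(n,u,v,z):
    c=robot.camera_model(n);K=np.array(c["mtx"]);R=np.array(c["R"]);t=np.array(c["t"])
    C=-R.T@t; w=R.T@np.linalg.inv(K)@np.array([u,v,1.]); return C+w*(z-C[2])/w[2]
def togo(target,yaw=None):
    s=robot.observe();R=np.array(s["tcp_rot"]);d=R.T@(np.array(target)-s["tool_pos"])
    print("t",s["time"],"pos",np.round(s["tool_pos"],4),"q6deg",round(np.degrees(s["qpos"][5]),1),"tool delta mm",np.round(d*1000,1))
    if yaw is not None:
        y=np.degrees(np.arctan2(R[1,0],R[0,0])); print("yaw",round(y,2),"spin units",-((yaw-y+180)%360-180)/10)
    return s
E
python3 - <<'E'
from h import *
A=np.array([.5538,-.198])
for n,P,M in (("scene",(219,207),(211.4,212.6)),("side",(296,196.5),(290,194.2))):
    for k,q in (("ptr",P),("mark",M)):
        x=ray(n,*q,.075); v=x[:2]-A; print(n,k,x.round(4),np.hypot(*v),np.degrees(np.arctan2(v[1],v[0])))
for n in ("scene","side"):
    W=np.load(n+"W.npy").reshape(-1,3)
    q=W[(abs(W[:,0]-.567)<.05)&(abs(W[:,1]-.1855)<.05)&(W[:,2]>.222)&(W[:,2]<.25)]
    e,V=np.linalg.eigh(np.cov(q[:,:2].T)); print("wing",q.mean(0),V[:,1],np.degrees(np.arctan2(V[1,1],V[0,1])),len(q))
    # tall things near path
    q=W[(W[:,2]>.08)&(W[:,2]<.6)&(W[:,0]>.15)&(W[:,0]<.7)&(W[:,1]<-.25)&(W[:,1]>-.65)]
    print(len(q), q.min(0) if len(q) else '', q.max(0) if len(q) else '')
togo([.5538,-.198,.231],-86.6)
E
```

```text
scene ptr [ 0.5527 -0.1756  0.075 ] 0.02238696573386653 92.93905506376788
scene mark [ 0.5806 -0.1797  0.075 ] 0.032444878068911324 34.32580362518191
side ptr [ 0.5507 -0.1725  0.075 ] 0.02566579257272576 97.04282378828823
side mark [ 0.5743 -0.1746  0.075 ] 0.031107524332192164 48.69645628990752
wing [0.56967699 0.18640934 0.23547932] [-0.37182127  0.92830434] 111.82798392807568 237
1738 [ 0.15002787 -0.64986562  0.08011442] [ 0.59538386 -0.50370048  0.4112747 ]
wing [0.56257478 0.19098747 0.23560108] [-0.33571109  0.941965  ] 109.61578489602647 119
2114 [ 0.15022474 -0.63821593  0.08020063] [ 0.58992697 -0.25005053  0.59999224]
t 0.1 pos [ 0.157  -0.5788  0.2304] q6deg -19.1 tool delta mm [-4.826e+02  2.637e+02 -3.000e-01]
yaw -164.83 spin units -7.822743922007487
```

play_rows(deltas=[{"delta_pos": [-0.04,0.022,0],"spin": 0,"jaw": 1},{"delta_pos": [-0.04,0.022,0],"spin": 0,"jaw": 1},{"delta_pos": [-0.04,0.022,0],"spin": 0,"jaw": 1},{"delta_pos": [-0.04,0.022,0],"spin": 0,"jaw": 1},{"delta_pos": [-0.04,0.022,0],"spin": 0,"jaw": 1}])

```text
time: 0.72
tool_pos: [0.3221, -0.4192, 0.2309]
tcp_rot: [[-0.965, -0.262, -0.0], [-0.262, 0.965, 0.001], [0.0, 0.001, -1.0]]
force: [0.3, -0.6, -0.4]
opening: 0.0854
grasp_force: 0.0
```

play_rows(deltas=[{"delta_pos": [-0.04,0.022,0],"spin": 0,"jaw": 1},{"delta_pos": [-0.04,0.022,0],"spin": 0,"jaw": 1},{"delta_pos": [-0.04,0.022,0],"spin": 0,"jaw": 1},{"delta_pos": [-0.04,0.022,0],"spin": 0,"jaw": 1},{"delta_pos": [-0.04,0.022,0],"spin": 0,"jaw": 1}])

```text
time: 1.35
tool_pos: [0.4864, -0.2607, 0.2309]
tcp_rot: [[-0.965, -0.262, -0.0], [-0.262, 0.965, 0.0], [0.0, 0.0, -1.0]]
force: [0.5, -1.7, 0.0]
opening: 0.0856
grasp_force: 0.0
```

play_rows(deltas=[{"delta_pos": [-0.04,0.022,0],"spin": 0,"jaw": 1},{"delta_pos": [-0.04,0.022,0],"spin": 0,"jaw": 1},{"delta_pos": [0,0,0],"spin": -0.98,"jaw": 1},{"delta_pos": [0,0,0],"spin": -0.98,"jaw": 1},{"delta_pos": [0,0,0],"spin": -0.98,"jaw": 1}])

```text
time: 1.98
tool_pos: [0.5512, -0.1983, 0.2306]
tcp_rot: [[-0.708, -0.706, -0.001], [-0.706, 0.708, 0.0], [0.001, 0.001, -1.0]]
force: [0.3, 0.7, 0.1]
opening: 0.0849
grasp_force: 0.0
```

play_rows(deltas=[{"delta_pos": [0,0,0],"spin": -0.98,"jaw": 1},{"delta_pos": [0,0,0],"spin": -0.98,"jaw": 1},{"delta_pos": [0,0,0],"spin": -0.98,"jaw": 1},{"delta_pos": [0,0,0],"spin": -0.98,"jaw": 1},{"delta_pos": [0,0,0],"spin": -0.98,"jaw": 1}])

```text
time: 2.6
tool_pos: [0.5511, -0.1985, 0.2307]
tcp_rot: [[0.068, -0.998, -0.001], [-0.998, -0.068, 0.0], [-0.0, 0.001, -1.0]]
force: [-0.0, -0.1, -0.1]
opening: 0.0856
grasp_force: 0.0
```

```bash
python3 - <<'E'
from h import *
togo([.5538,-.198,.087],-86.6)
c=robot.camera_model("wrist");p,d=robot.snapshot("wrist");np.savez("w1.npz",p=p,d=d,**c)
print(c)
cv2.imwrite("pics/w1.png",cv2.resize(p[...,::-1],(800,600),interpolation=cv2.INTER_CUBIC))
E
```

```text
t 2.6 pos [ 0.5511 -0.1985  0.2307] q6deg 4.1 tool delta mm [ -0.3  -2.9 143.7]
yaw -86.1 spin units 0.04967925184445221
{'mtx': array([[325.1922621 ,   0.        , 280.03320647],
       [  0.        , 325.1922621 , 209.73953095],
       [  0.        ,   0.        ,   1.        ]]), 'R': array([[-9.97703613e-01, -6.77276808e-02,  6.79065585e-04],
       [-6.37251121e-02,  9.42043869e-01,  3.29381934e-01],
       [-2.29479840e-02,  3.28582272e-01, -9.44196526e-01]]), 't': array([0.53434213, 0.17985614, 0.45741603])}
```

View pics/w1.png

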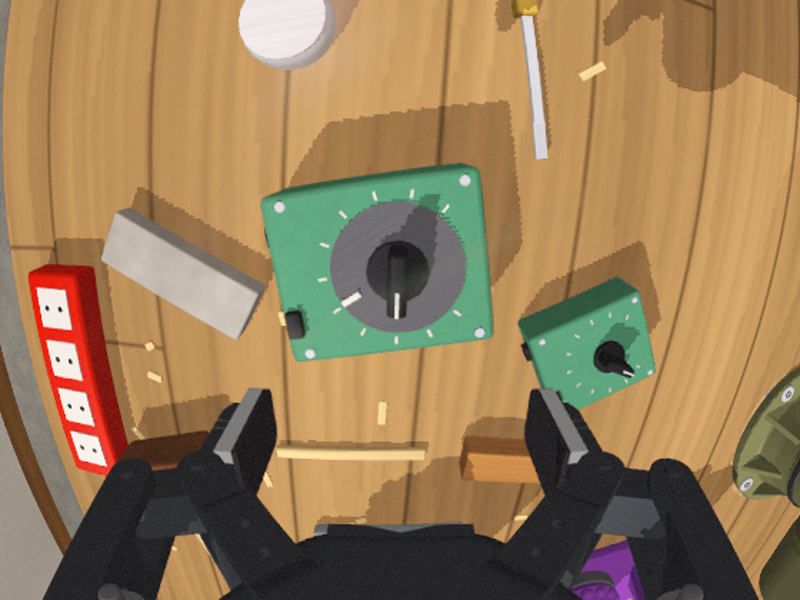

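```bash
python3 - <<'E'
from h import *
f=np.load("w1.npz");p=f["p"][125:245,215:335,::-1]
cv2.imwrite("pics/w1c.png",cv2.resize(p,(600,600),interpolation=cv2.INTER_CUBIC)); print(robot.observe()["qpos"])
E
```

```text
[-3.91675257e-03  3.20495968e-03  4.63174616e-02 -3.63811347e-04
 -1.61492418e+00  7.85553001e-02]
```

View pics/w1c.png

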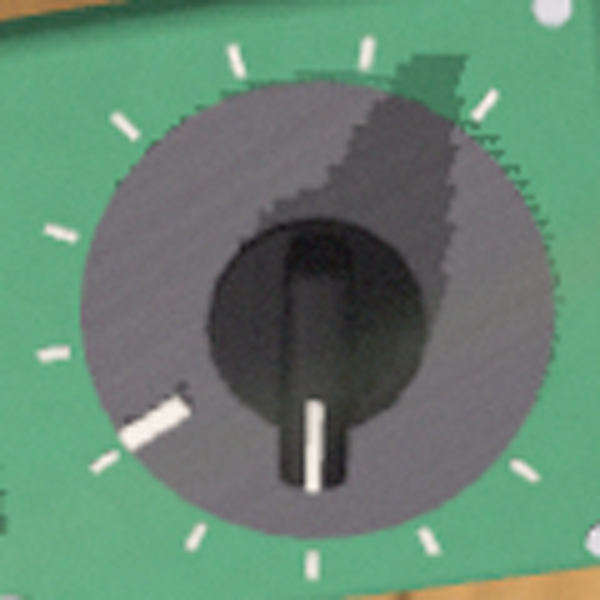

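```bash
cat >> h.py <<'E'
def wray(f,u,v,z):
    K,R,t=f["mtx"],f["R"],f["t"]; x=np.array([u-K[0,2],v-K[1,2]]);r=np.hypot(*x);a=r/K[0,0]
    w=R.T@np.array([*(x/r*np.sin(a)),np.cos(a)]); C=-R.T@t; return C+w*(z-C[2])/w[2]
E
python3 - <<'E'
from h import *
f=np.load("w1.npz")
P=lambda x,y,z:wray(f,215+x/5,125+y/5,z)
edges=np.array([P(*q,.072)[:2] for q in ((81,315),(556,315),(318,538),(150,143),(150,475),(490,475))])*1000
print("bezel",cv2.fitEllipse(edges.astype(np.float32)), cv2.minEnclosingCircle(edges.astype(np.float32)))
disc=np.array([P(*q,.081)[:2] for q in ((208,322),(425,322),(315,218),(240,398),(392,398))])*1000
print("disc",cv2.minEnclosingCircle(disc.astype(np.float32)))
a,b=P(186,405,.075),P(122,440,.075);d=b-a;print("mark",a,b,np.degrees(np.arctan2(d[1],d[0])))
a,b=P(318,280,.113),P(313,470,.113);d=b-a;print("bar",a,b,np.degrees(np.arctan2(d[1],d[0])))
a,b=P(314,402,.113),P(313,490,.113);d=b-a;print("line",a,b,np.degrees(np.arctan2(d[1],d[0])),P(313,490,.075))
E
```

```text
bezel ((550.598876953125, -200.0723419189453), (91.41129302978516, 92.78120422363281), 51.088314056396484) ((550.2457885742188, -200.30831909179688), 46.634830474853516)
disc ((551.0221557617188, -201.49957275390625), 20.305397033691406)
mark [ 0.57495173 -0.18208903  0.075     ] [ 0.58721404 -0.17404191  0.075     ] 33.274854410133095
bar [ 0.55163888 -0.21817051  0.113     ] [ 0.55027593 -0.1848206   0.113     ] 92.34028055842744
line [ 0.55090606 -0.19703707  0.113     ] [ 0.55003698 -0.18115834  0.113     ] 93.1327887839703 [ 0.54929889 -0.16615348  0.075     ]
```

The wrist crop shows the mark at (155,422) and the bar/pointer end at (313,480). Bar direction is about 93°, and the mark about 36°, so the dial needs roughly 57° clockwise. I'll descend and grip.

play_rows(deltas=[{"delta_pos": [0.0015,0,0.035],"spin": 0.1,"jaw": 1},{"delta_pos": [0,0,0.035],"spin": 0,"jaw": 1},{"delta_pos": [0,0,0.035],"spin": 0,"jaw": 1},{"delta_pos": [0,0,0.025],"spin": 0,"jaw": 1},{"delta_pos": [0,0,0.013],"spin": 0,"jaw": 1}], grip_force=30)

```text
time: 3.28
tool_pos: [0.5505, -0.2, 0.0863]
tcp_rot: [[0.043, -0.999, -0.003], [-0.999, -0.043, 0.001], [-0.001, 0.003, -1.0]]
force: [0.5, 0.2, 0.9]
opening: 0.0852
grasp_force: 0.0
```

play_rows(deltas=[{"delta_pos": [0,0,0],"spin": 0,"jaw": -1},{"delta_pos": [0,0,0],"spin": 0,"jaw": -1},{"delta_pos": [0,0,0],"spin": 0,"jaw": -1},{"delta_pos": [0,0,0],"spin": 0,"jaw": -1},{"delta_pos": [0,0,0],"spin": 0,"jaw": -1}])

```text
time: 3.9
tool_pos: [0.5528, -0.2001, 0.0893]
tcp_rot: [[0.045, -0.999, 0.004], [-0.999, -0.045, -0.0], [0.0, -0.004, -1.0]]
force: [4.7, 0.0, 0.3]
opening: 0.0115
grasp_force: 35.2
```

play_rows(deltas=[{"delta_pos": [0,0,0],"spin": 0,"jaw": -1},{"delta_pos": [0,0,0],"spin": 0,"jaw": -1}])

```text
time: 4.15
tool_pos: [0.5529, -0.2001, 0.0893]
tcp_rot: [[0.045, -0.999, 0.004], [-0.999, -0.045, -0.0], [0.0, -0.004, -1.0]]
force: [5.2, -0.0, 0.2]
opening: 0.0112
grasp_force: 35.3
```

play_rows(deltas=[{"delta_pos": [0,-0.0018,0],"spin": 0.8,"jaw": -1},{"delta_pos": [0,0,0],"spin": 0.8,"jaw": -1},{"delta_pos": [0,0,0],"spin": 0.8,"jaw": -1},{"delta_pos": [0,0,0],"spin": 0.8,"jaw": -1},{"delta_pos": [0,0,0],"spin": 0.8,"jaw": -1}])

```text
time: 4.78
tool_pos: [0.553, -0.2, 0.0893]
tcp_rot: [[-0.611, -0.791, 0.0], [-0.791, 0.611, -0.0], [-0.0, -0.0, -1.0]]
force: [-2.6, 1.3, 4.1]
opening: 0.0114
grasp_force: 35.9
```

play_rows(deltas=[{"delta_pos": [0,0,0],"spin": 0.8,"jaw": -1},{"delta_pos": [0,0,0],"spin": 0.8,"jaw": -1},{"delta_pos": [0,0,0],"spin": 0,"jaw": -1},{"delta_pos": [0,0,0],"spin": 0,"jaw": -1}])

```text
time: 5.28
tool_pos: [0.5531, -0.2, 0.0893]
tcp_rot: [[-0.801, -0.599, 0.0], [-0.599, 0.801, -0.0], [-0.0, -0.0, -1.0]]
force: [-3.1, 2.9, 6.2]
opening: 0.0111
grasp_force: 36.1
```

```bash
python3 - <<'E'
from h import *
togo([.567,.1855,.33],111.7)
c=robot.camera_model("wrist");p,d=robot.snapshot("wrist");np.savez("w2.npz",p=p,d=d,**c)
s,_=robot.snapshot("scene")
a=cv2.resize(p[150:350,180:380,::-1],(500,500),interpolation=cv2.INTER_CUBIC)
b=cv2.resize(s[180:240,185:245,::-1],(300,300),interpolation=cv2.INTER_CUBIC)
o=np.zeros((500,800,3),np.uint8);o[:,:500]=a;o[:300,500:]=b
cv2.imwrite("pics/w2.png",o)
E
```

```text
t 5.275 pos [ 0.5531 -0.2     0.0893] q6deg -52.9 tool delta mm [-242.   300.4 -240.7]
yaw -143.23 spin units 10.507241922626099
```

View pics/w2.png

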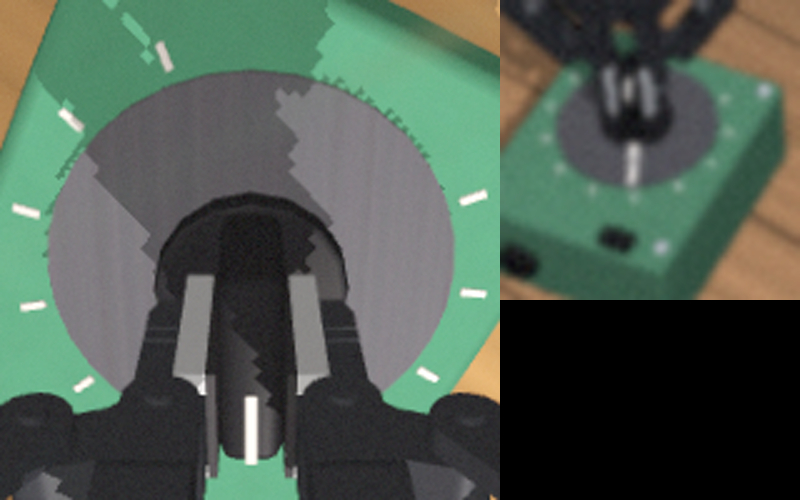

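The pointer and mark run in one line at (633,165) in the scene crop. Releasing and rising.

play_rows(deltas=[{"delta_pos": [0,0,0],"spin": 0,"jaw": 1},{"delta_pos": [0,0,0],"spin": 0,"jaw": 1},{"delta_pos": [0,0,0],"spin": 0,"jaw": 1},{"delta_pos": [0,0,0],"spin": 0,"jaw": 1},{"delta_pos": [0,0,-0.02],"spin": 0,"jaw": 1}])

```text
time: 6.0
tool_pos: [0.552, -0.1998, 0.1072]
tcp_rot: [[-0.803, -0.596, -0.004], [-0.596, 0.803, 0.001], [0.003, 0.003, -1.0]]
force: [-0.8, 0.1, 0.6]
opening: 0.0854
grasp_force: 0.0
```

play_rows(deltas=[{"delta_pos": [0,0,-0.04],"spin": 0,"jaw": 1},{"delta_pos": [0,0,-0.04],"spin": 0,"jaw": 1},{"delta_pos": [0,0,-0.04],"spin": 0,"jaw": 1},{"delta_pos": [0,0,-0.04],"spin": 0,"jaw": 1},{"delta_pos": [0,0,0],"spin": 0,"jaw": 1}])

```text
time: 6.62
tool_pos: [0.5541, -0.2008, 0.2745]
tcp_rot: [[-0.803, -0.596, 0.008], [-0.596, 0.803, -0.002], [-0.006, -0.007, -1.0]]
force: [-0.4, 0.2, 0.1]
opening: 0.0853
grasp_force: 0.0
```

```bash
python3 - <<'E'
from h import *
togo([.567,.1855,.33],111.7); print(np.degrees(robot.observe()["qpos"]).round(1))
p,d=robot.snapshot("wrist")
cv2.imwrite("pics/w3.png",cv2.resize(p[100:280,180:380,::-1],(666,600),interpolation=cv2.INTER_CUBIC))
E
```

```text
t 6.625 pos [ 0.5541 -0.2008  0.2745] q6deg -53.1 tool delta mm [-240.7  302.2  -56.2]
yaw -143.44 spin units 10.486223611457126
[ -0.4   0.7   7.7   0.1 -96.5 -53.1]
```

View pics/w3.png

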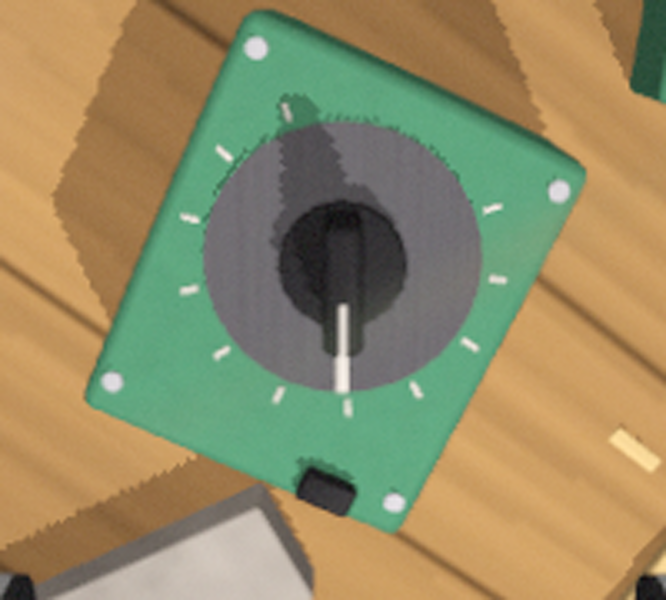

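Pointer and mark form one straight line, at (343,340). Now to the stand, unwinding the wrist.

play_rows(deltas=[{"delta_pos": [-0.02,0.0252,-0.012],"spin": -0.9,"jaw": 1},{"delta_pos": [0,0,-0.022],"spin": -0.9,"jaw": 1},{"delta_pos": [0,0,-0.022],"spin": -0.9,"jaw": 1},{"delta_pos": [0,0,0],"spin": -0.9,"jaw": 1},{"delta_pos": [0,0,0],"spin": -0.9,"jaw": 1}])

```text
time: 7.3
tool_pos: [0.554, -0.1678, 0.3242]
tcp_rot: [[-0.141, -0.99, -0.001], [-0.99, 0.141, 0.0], [-0.0, 0.001, -1.0]]
force: [0.1, -0.0, -0.7]
opening: 0.0853
grasp_force: 0.0
```

play_rows(deltas=[{"delta_pos": [0,0,0],"spin": -1,"jaw": 1},{"delta_pos": [0,0,0],"spin": -1,"jaw": 1},{"delta_pos": [0,0,0],"spin": -1,"jaw": 1},{"delta_pos": [0,0,0],"spin": -1,"jaw": 1},{"delta_pos": [0,0,0],"spin": -1,"jaw": 1}])

```text
time: 7.92
tool_pos: [0.5539, -0.1679, 0.3239]
tcp_rot: [[0.668, -0.744, -0.001], [-0.744, -0.668, 0.0], [-0.001, 0.001, -1.0]]
force: [0.1, 0.0, -0.2]
opening: 0.0852
grasp_force: 0.0
```

play_rows(deltas=[{"delta_pos": [0,0,0],"spin": -1,"jaw": 1},{"delta_pos": [0,0,0],"spin": -1,"jaw": 1},{"delta_pos": [0,0,0],"spin": -1,"jaw": 1},{"delta_pos": [0,0,0],"spin": -1,"jaw": 1},{"delta_pos": [0,0,0],"spin": -1,"jaw": 1}])

```text
time: 8.55
tool_pos: [0.5538, -0.1679, 0.3239]
tcp_rot: [[0.999, 0.033, -0.001], [0.033, -0.999, 0.0], [-0.001, -0.0, -1.0]]
force: [-1.0, -0.1, -0.7]
opening: 0.0856
grasp_force: 0.0
```

```bash
python3 - <<'E'
from h import *
togo([.567,.1855,.32],111.7); print(np.degrees(robot.observe()["qpos"]).round(1))
E
```

```text
t 8.55 pos [ 0.5538 -0.1679  0.3239] q6deg 88.9 tool delta mm [  24.9 -352.7    3.9]
yaw 1.91 spin units -10.979226133211796
[   3.     0.8   13.1   -0.  -102.3   88.9]
```

play_rows(deltas=[{"delta_pos": [0.0025,-0.0353,0],"spin": 0,"jaw": 1},{"delta_pos": [0.0025,-0.0353,0],"spin": 0,"jaw": 1},{"delta_pos": [0.0025,-0.0353,0],"spin": 0,"jaw": 1},{"delta_pos": [0.0025,-0.0353,0],"spin": 0,"jaw": 1},{"delta_pos": [0.0025,-0.0353,0],"spin": 0,"jaw": 1}])

```text
time: 9.18
tool_pos: [0.5614, 0.01, 0.324]
tcp_rot: [[1.0, 0.028, -0.001], [0.028, -1.0, -0.0], [-0.001, 0.0, -1.0]]
force: [0.8, 0.2, -0.3]
opening: 0.0854
grasp_force: 0.0
```

play_rows(deltas=[{"delta_pos": [0.0025,-0.0353,0],"spin": 0,"jaw": 1},{"delta_pos": [0.0025,-0.0353,0],"spin": 0,"jaw": 1},{"delta_pos": [0.0025,-0.0353,0],"spin": 0,"jaw": 1},{"delta_pos": [0.0025,-0.0353,0],"spin": 0,"jaw": 1},{"delta_pos": [0.0025,-0.0353,0],"spin": 0,"jaw": 1}])

```text
time: 9.8
tool_pos: [0.5691, 0.1867, 0.324]
tcp_rot: [[1.0, 0.028, -0.001], [0.028, -1.0, -0.0], [-0.001, 0.0, -1.0]]
force: [0.0, 0.6, 0.3]
opening: 0.0855
grasp_force: 0.0
```

play_rows(deltas=[{"delta_pos": [0,0,0],"spin": -1,"jaw": 1},{"delta_pos": [0,0,0],"spin": -1,"jaw": 1},{"delta_pos": [0,0,0],"spin": -1,"jaw": 1},{"delta_pos": [0,0,0],"spin": -1,"jaw": 1},{"delta_pos": [0,0,0],"spin": -1,"jaw": 1}])

```text
time: 10.42
tool_pos: [0.5692, 0.1855, 0.3239]
tcp_rot: [[0.617, 0.787, -0.001], [0.787, -0.617, -0.0], [-0.001, -0.001, -1.0]]
force: [-0.5, 0.2, -0.9]
opening: 0.085
grasp_force: 0.0
```

play_rows(deltas=[{"delta_pos": [0,0,0],"spin": -1,"jaw": 1},{"delta_pos": [0,0,0],"spin": -1,"jaw": 1},{"delta_pos": [0,0,0],"spin": -1,"jaw": 1},{"delta_pos": [0,0,0],"spin": -1,"jaw": 1},{"delta_pos": [0,0,0],"spin": -1,"jaw": 1}])

```text
time: 11.05
tool_pos: [0.5692, 0.1855, 0.3239]
tcp_rot: [[-0.206, 0.978, -0.001], [0.978, 0.206, -0.001], [-0.0, -0.001, -1.0]]
force: [-0.2, 0.0, 0.1]
opening: 0.0856
grasp_force: 0.0
```

```bash
python3 - <<'E'
from h import *
togo([.567,.1855,.213],111.7); print(np.degrees(robot.observe()["qpos"]).round(1))
c=robot.camera_model("wrist");p,d=robot.snapshot("wrist");np.savez("w4.npz",p=p,d=d,**c)
cv2.imwrite("pics/w4.png",cv2.resize(p[...,::-1],(800,600),interpolation=cv2.INTER_CUBIC))
E
```

```text
t 11.05 pos [0.5692 0.1855 0.3239] q6deg 154.7 tool delta mm [  0.5  -2.  110.9]
yaw 101.91 spin units -0.9791445707272033
[  37.2    3.9   16.2   -0.  -102.4  154.7]
```

View pics/w4.png

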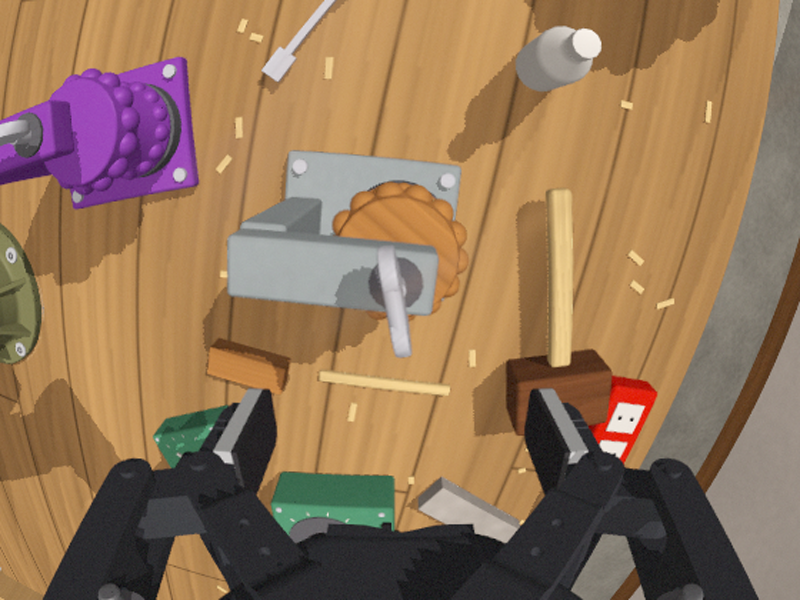

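```bash
python3 - <<'E'
from h import *
f=np.load("w4.npz")
K=f["mtx"];R=f["R"];t=f["t"];d=f["d"];v,u=np.mgrid[:420,:560]
x=u-K[0,2];y=v-K[1,2];r=np.hypot(x,y)+1e-9;a=r/K[0,0]
P=np.stack([x/r*np.tan(a)*d,y/r*np.tan(a)*d,d],-1); W=(P-t)@R
m=(d>0)&(abs(W[...,0]-.567)<.05)&(abs(W[...,1]-.1855)<.05)&(W[...,2]>.22)&(W[...,2]<.25)
q=W[m];print(len(q),q.min(0),q.max(0),cv2.minAreaRect((q[:,:2]*1000).astype(np.float32)))
q=q[q[:,2]>.232];print(len(q),q.mean(0),cv2.minAreaRect((q[:,:2]*1000).astype(np.float32)))
e,V=np.linalg.eigh(np.cov(q[:,:2].T));print(np.degrees(np.arctan2(V[1,1],V[0,1])))
E
```

```text
1084 [0.54938152 0.156112   0.22000922] [0.57908719 0.21633164 0.24358135] ((564.2714233398438, 186.03457641601562), (10.103116989135742, 63.41419219970703), 21.318098068237305)
989 [0.56338149 0.18910545 0.23952498] ((564.2808837890625, 185.9945526123047), (10.082084655761719, 62.28768539428711), 21.40084457397461)
111.35472537969922
```

play_rows(deltas=[{"delta_pos": [0,0,0],"spin": -0.94,"jaw": 1},{"delta_pos": [0.0018,-0.0033,0],"spin": 0,"jaw": 1},{"delta_pos": [0,0,0.035],"spin": 0,"jaw": 1},{"delta_pos": [0,0,0.035],"spin": 0,"jaw": 1},{"delta_pos": [0,0,0.025],"spin": 0,"jaw": 1}], grip_force=50)

```text
time: 11.72
tool_pos: [0.565, 0.186, 0.2273]
tcp_rot: [[-0.353, 0.936, -0.002], [0.936, 0.353, -0.001], [0.0, -0.002, -1.0]]
force: [0.6, 0.9, -0.1]
opening: 0.0854
grasp_force: 0.0
```

play_rows(deltas=[{"delta_pos": [0,0,0.017],"spin": 0,"jaw": 1},{"delta_pos": [0,0,0],"spin": 0,"jaw": -1},{"delta_pos": [0,0,0],"spin": 0,"jaw": -1},{"delta_pos": [0,0,0],"spin": 0,"jaw": -1},{"delta_pos": [0,0,0],"spin": 0,"jaw": -1}])

```text
time: 12.35
tool_pos: [0.566, 0.1863, 0.213]
tcp_rot: [[-0.358, 0.934, 0.001], [0.934, 0.358, 0.001], [0.0, 0.001, -1.0]]
force: [-0.6, -0.9, -0.4]
opening: 0.0124
grasp_force: 0.0
```

play_rows(deltas=[{"delta_pos": [0,0,0],"spin": 0,"jaw": -1},{"delta_pos": [0,0,0],"spin": 0,"jaw": -1},{"delta_pos": [0,0,0],"spin": 0,"jaw": -1}])

```text
time: 12.72
tool_pos: [0.5658, 0.1862, 0.213]
tcp_rot: [[-0.358, 0.934, 0.001], [0.934, 0.358, 0.0], [0.0, 0.001, -1.0]]
force: [-2.0, 0.7, 5.2]
opening: 0.0091
grasp_force: 51.3
```

```bash
python3 - <<'E'
from h import *
s=togo([.5655,.186,.2115],111.4);print(s["torque"],s["force"])
E
```

```text
t 12.725 pos [0.5658 0.1862 0.213 ] q6deg 163.5 tool delta mm [-0.1 -0.4  1.5]
yaw 110.98 spin units -0.04203747474875854
[0.16567038 0.73690694 0.00586976] [-2.02467835  0.74697197  5.23805271]
```

play_rows(deltas=[{"delta_pos": [0,0,0.0001],"spin": 0.9,"jaw": -1},{"delta_pos": [0,0,0.0001],"spin": 0.9,"jaw": -1},{"delta_pos": [0,0,0.0001],"spin": 0.9,"jaw": -1},{"delta_pos": [0,0,0.0001],"spin": 0.9,"jaw": -1},{"delta_pos": [0,0,0.0001],"spin": 0.9,"jaw": -1}])

```text
time: 13.35
tool_pos: [0.5664, 0.1862, 0.2126]
tcp_rot: [[0.412, 0.911, 0.002], [0.911, -0.412, 0.001], [0.001, 0.002, -1.0]]
force: [-0.1, -0.2, 4.3]
opening: 0.0093
grasp_force: 51.4
```

play_rows(deltas=[{"delta_pos": [0,0,0.0001],"spin": 0.9,"jaw": -1},{"delta_pos": [0,0,0.0001],"spin": 0.9,"jaw": -1},{"delta_pos": [0,0,0.0001],"spin": 0.9,"jaw": -1},{"delta_pos": [0,0,0.0001],"spin": 0.9,"jaw": -1},{"delta_pos": [0,0,0],"spin": 0,"jaw": -1}])

```text
time: 13.98
tool_pos: [0.5666, 0.1859, 0.2122]
tcp_rot: [[0.866, 0.5, 0.002], [0.5, -0.866, 0.0], [0.002, 0.001, -1.0]]
force: [3.0, -1.2, 3.6]
opening: 0.0088
grasp_force: 51.4
```

```bash
cat > st.py <<'E'
from h import *
s=togo([.5658,.1862,.213],110.98);print("tq",s["torque"].round(3),"F",s["force"].round(1),"j6eff",s["joint_efforts"][5],s["grasp_force"],s["opening"])
E
python3 st.py
```

```text
t 13.975 pos [0.5666 0.1859 0.2122] q6deg 82.6 tool delta mm [-0.6 -0.7 -0.8]
yaw 30.02 spin units -8.0961147357222
tq [-0.406 -1.12   0.022] F [ 3.  -1.2  3.6] j6eff -0.814316812902689 51.35149419307709 0.00882135266527347
```

play_rows(deltas=[{"delta_pos": [0,0,0.0001],"spin": 0.5,"jaw": -1},{"delta_pos": [0,0,0],"spin": 0.5,"jaw": -1},{"delta_pos": [0,0,0.0001],"spin": 0.5,"jaw": -1},{"delta_pos": [0,0,0],"spin": 0,"jaw": -1}])

```text
time: 14.48
tool_pos: [0.5666, 0.1858, 0.2121]
tcp_rot: [[0.965, 0.261, 0.002], [0.261, -0.965, -0.0], [0.002, 0.001, -1.0]]
force: [5.2, -3.1, 4.2]
opening: 0.0092
grasp_force: 51.4
```

```bash
python3 st.py
```

```text
t 14.475 pos [0.5666 0.1858 0.2121] q6deg 67.7 tool delta mm [-0.7 -0.7 -0.9]
yaw 15.14 spin units -9.584442626978035
tq [-0.763 -1.766 -0.038] F [ 5.2 -3.1  4.2] j6eff -0.3553624916821718 51.429054737091064 0.009159754162199815
```

play_rows(deltas=[{"delta_pos": [0,0,0.0001],"spin": 0.5,"jaw": -1},{"delta_pos": [0,0,0],"spin": 0.5,"jaw": -1},{"delta_pos": [0,0,0],"spin": 0,"jaw": -1}])

```text
time: 14.85
tool_pos: [0.5667, 0.1856, 0.2119]
tcp_rot: [[0.996, 0.089, 0.002], [0.089, -0.996, -0.0], [0.002, 0.0, -1.0]]
force: [5.4, -2.4, 4.3]
opening: 0.0094
grasp_force: 51.4
```

```bash
python3 st.py
```

```text
t 14.85 pos [0.5667 0.1856 0.2119] q6deg 57.7 tool delta mm [-0.8 -0.7 -1.1]
yaw 5.12 spin units -10.585627417332574
tq [-0.847 -1.745 -0.065] F [ 5.4 -2.4  4.3] j6eff -0.30023706145584583 51.41477823257446 0.009381922127750663
```

play_rows(deltas=[{"delta_pos": [0.0005,0,0.0001],"spin": 0.5,"jaw": -1},{"delta_pos": [0,0,0],"spin": 0.5,"jaw": -1},{"delta_pos": [0,0,0],"spin": 0,"jaw": -1}])

```text
time: 15.22
tool_pos: [0.5667, 0.1855, 0.2118]
tcp_rot: [[0.996, -0.085, 0.001], [-0.085, -0.996, -0.001], [0.001, 0.001, -1.0]]
force: [3.4, -3.0, 6.1]
opening: 0.009
grasp_force: 51.5
```

```bash
python3 st.py
```

```text
t 15.225 pos [0.5667 0.1855 0.2118] q6deg 47.7 tool delta mm [-1.  -0.6 -1.2]
yaw -4.87 spin units -11.585043688796912
tq [-1.014 -0.997 -0.098] F [ 3.4 -3.   6.1] j6eff -0.29948453418910503 51.537137031555176 0.009016868821799104
```

play_rows(deltas=[{"delta_pos": [0,0,0.0001],"spin": 0.5,"jaw": -1},{"delta_pos": [0,0,0],"spin": 0.5,"jaw": -1},{"delta_pos": [0,0,0],"spin": 0,"jaw": -1}])

```text
time: 15.6
tool_pos: [0.5667, 0.1854, 0.2117]
tcp_rot: [[0.966, -0.257, 0.001], [-0.257, -0.966, -0.001], [0.001, 0.0, -1.0]]
force: [3.1, -3.6, 6.4]
opening: 0.0092
grasp_force: 51.5
```

```bash
python3 st.py
```

```text
t 15.6 pos [0.5667 0.1854 0.2117] q6deg 37.7 tool delta mm [-1.1 -0.5 -1.3]
yaw -14.88 spin units -12.585769164362024
tq [-1.123 -1.001 -0.002] F [ 3.1 -3.6  6.4] j6eff -0.2993894275277853 51.53652727603912 0.009157300311683658
```

play_rows(deltas=[{"delta_pos": [0,0,0.0001],"spin": 0.5,"jaw": -1},{"delta_pos": [0,0,0],"spin": 0.5,"jaw": -1},{"delta_pos": [0,0,0],"spin": 0,"jaw": -1}])

```text
time: 15.98
tool_pos: [0.5666, 0.1853, 0.2116]
tcp_rot: [[0.907, -0.421, 0.001], [-0.421, -0.907, -0.001], [0.002, 0.0, -1.0]]
force: [2.4, -3.4, 5.4]
opening: 0.0092
grasp_force: 51.5
```

```bash
python3 st.py
```

```text
t 15.975 pos [0.5666 0.1853 0.2116] q6deg 27.7 tool delta mm [-1.2 -0.5 -1.4]
yaw -24.88 spin units -13.585961052954435
tq [-1.233 -0.907 -0.04 ] F [ 2.4 -3.4  5.4] j6eff -0.2991602662950754 51.544137597084045 0.009204577561105685
```

play_rows(deltas=[{"delta_pos": [0,0,0.0001],"spin": 0.5,"jaw": -1},{"delta_pos": [0,0,0],"spin": 0.5,"jaw": -1},{"delta_pos": [0,0,0],"spin": 0,"jaw": -1}])

```text
time: 16.35
tool_pos: [0.5666, 0.1852, 0.2115]
tcp_rot: [[0.82, -0.572, 0.001], [-0.572, -0.82, -0.001], [0.002, 0.0, -1.0]]
force: [2.9, -2.9, 5.2]
opening: 0.0092
grasp_force: 51.6
```

```bash
python3 st.py
```

```text
t 16.35 pos [0.5666 0.1852 0.2115] q6deg 17.7 tool delta mm [-1.2 -0.4 -1.5]
yaw -34.88 spin units -14.586301859760363
tq [-1.385 -0.742 -0.019] F [ 2.9 -2.9  5.2] j6eff -0.29884292744100094 51.55673682689667 0.009243037608928716
```

play_rows(deltas=[{"delta_pos": [0,0,0.0001],"spin": 0.5,"jaw": -1},{"delta_pos": [0,0,0],"spin": 0.5,"jaw": -1},{"delta_pos": [0,0,0],"spin": 0,"jaw": -1}])

```text
time: 16.73
tool_pos: [0.5665, 0.1851, 0.2114]
tcp_rot: [[0.709, -0.705, 0.001], [-0.705, -0.709, -0.002], [0.002, 0.0, -1.0]]
force: [1.8, -3.8, 5.0]
opening: 0.0092
grasp_force: 52.1
```

```bash
python3 st.py
```

```text
t 16.725 pos [0.5665 0.1851 0.2114] q6deg 7.8 tool delta mm [-1.2 -0.3 -1.6]
yaw -44.82 spin units -15.579665506241236
tq [-1.505 -0.751  0.476] F [ 1.8 -3.8  5. ] j6eff -0.910203829407692 52.14604675769806 0.009180806018420334
```

Torque jumped to 0.48 N m, so it has reached the stop. A small push will confirm the seat.

play_rows(deltas=[{"delta_pos": [0,0,0],"spin": 0.2,"jaw": -1},{"delta_pos": [0,0,0],"spin": 0,"jaw": -1}])

```text
time: 16.98
tool_pos: [0.5665, 0.1851, 0.2114]
tcp_rot: [[0.685, -0.728, 0.001], [-0.728, -0.685, -0.002], [0.002, 0.001, -1.0]]
force: [0.7, -5.3, 6.1]
opening: 0.0092
grasp_force: 60.2
```

```bash
python3 st.py
```

```text
t 16.975 pos [0.5665 0.1851 0.2114] q6deg 5.9 tool delta mm [-1.2 -0.2 -1.6]
yaw -46.73 spin units -15.771461944460167
tq [-1.6   -0.787  1.049] F [ 0.7 -5.3  6.1] j6eff -1.2086568027734756 60.15463190815353 0.009171152298722616
```

Seated (1.05 N m). Contact began at tool yaw about -44°, so I'll back off to about +46°.

play_rows(deltas=[{"delta_pos": [0,0,0],"spin": -0.7,"jaw": -1},{"delta_pos": [0,0,-0.0001],"spin": -0.9,"jaw": -1},{"delta_pos": [0,0,-0.0001],"spin": -0.9,"jaw": -1},{"delta_pos": [0,0,-0.0001],"spin": -0.9,"jaw": -1},{"delta_pos": [0,0,-0.0001],"spin": -0.9,"jaw": -1}])

```text
time: 17.6
tool_pos: [0.5667, 0.1855, 0.2118]
tcp_rot: [[0.998, -0.061, 0.001], [-0.061, -0.998, -0.001], [0.001, 0.0, -1.0]]
force: [3.3, -2.7, 5.8]
opening: 0.0091
grasp_force: 51.5
```

play_rows(deltas=[{"delta_pos": [0,0,-0.0001],"spin": -0.9,"jaw": -1},{"delta_pos": [0,0,-0.0001],"spin": -0.9,"jaw": -1},{"delta_pos": [0,0,-0.0001],"spin": -0.9,"jaw": -1},{"delta_pos": [0,0,-0.0001],"spin": -0.9,"jaw": -1},{"delta_pos": [0,0,-0.0001],"spin": -0.9,"jaw": -1}])

```text
time: 18.23
tool_pos: [0.5666, 0.186, 0.2123]
tcp_rot: [[0.749, 0.663, 0.001], [0.663, -0.749, 0.0], [0.001, 0.001, -1.0]]
force: [1.8, -0.6, 5.1]
opening: 0.0091
grasp_force: 51.6
```

play_rows(deltas=[{"delta_pos": [0,0,0],"spin": -0.5,"jaw": -1},{"delta_pos": [0,0,0],"spin": 0,"jaw": -1},{"delta_pos": [0,0,0],"spin": 0,"jaw": -1},{"delta_pos": [0,0,0],"spin": 0,"jaw": -1},{"delta_pos": [0,0,0],"spin": 0,"jaw": -1}])

```text
time: 18.85
tool_pos: [0.5665, 0.1861, 0.2123]
tcp_rot: [[0.692, 0.722, 0.001], [0.722, -0.692, 0.0], [0.001, 0.001, -1.0]]
force: [0.7, -0.9, 5.5]
opening: 0.0094
grasp_force: 51.6
```

```bash
python3 st.py; python3 - <<'E'
from h import *
p,d=robot.snapshot("wrist")
cv2.imwrite("pics/w5.png",cv2.resize(p[...,::-1],(800,600),interpolation=cv2.INTER_CUBIC))
E
```

```text
t 18.85 pos [0.5665 0.1861 0.2123] q6deg 98.8 tool delta mm [-0.4 -0.6 -0.7]
yaw 46.22 spin units -6.475829613378318
tq [-0.433 -0.583  0.009] F [ 0.7 -0.9  5.5] j6eff -0.057231467217206955 51.62578582763672 0.00944920084381478
```

View pics/w5.png

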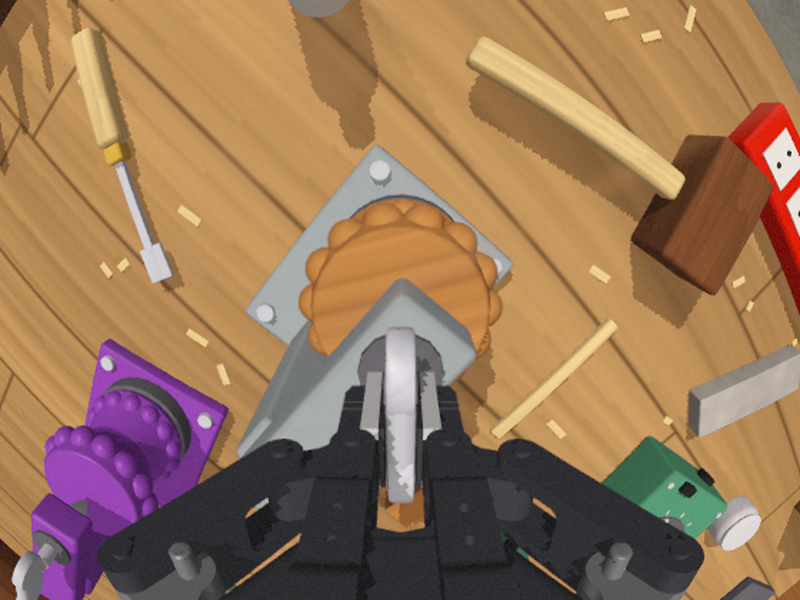

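The wing bar at (402,400) is held squarely between the pads. It's backed off about 90° and everything is still.

```bash
python3 -c "
from bench import robot
print(robot.hand_in())"
```

```text
the job is handed in; nothing more can be done
None
```

I've handed the job in: the dial pointer lines up with the raised bar, and the wing screw was seated against its stop, backed off about 90°, and is still gripped at about 50 N; hand-in returned no verdict.

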